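# Prop the syrup pan's drain valve with a screw jack

### The arm

A 6-joint arm with a two-finger parallel gripper is mounted at the origin on the work surface. World frame = base frame: x ahead of the robot, y to its left, z up, the work surface at z = 0. Lengths are in m, angles in rad, forces in N, time in s.
With the tool pointing down it reaches from about 0.35 to 0.8 m from the base axis. Payload 7.3 kg.
Tool frame: the origin (TCP) lies midway between the tips of the shut fingers; the grasp point (between the pads) lies 19 mm behind it; x points along the fingers, y is the direction in which the jaws open and shut, and the axes are right-handed (so a half turn about x gives the same grasp; the last joint's range is limited). The gripper opens to 85 mm and grips with 20 to 120 N. Pads are 22 mm wide; open, the fingers measure 114 mm over their backs; the gripper's body (76 mm by 85 mm) begins 54 mm behind the grasp point. The pads swing forward as they close: fully open they stand 13 mm farther back than shut.
Start: joints at [1.2, 0.342, 1.524, -0, 1.275, -0.146], TCP at [0.117, 0.512, 0.205] pointing down, gripper open.
Joint ranges: [-2.53, 2.53], [-0.77, 2.02], [0.04, 2.7], [-1, 4.14], [0.28, 2.66], [-3.11, 3.11]. Speed limits (rad/s): [2.57, 2.57, 3.14, 3.14, 3.14, 3.14].

### API

Orientations are given as a unit quaternion [w, x, y, z].
In Python, from rig import get_state, imaging, bot gives the robot as it stands.
- The arm moves only by the shell command python3 -m inch 'ROWS' [OPENING] [FORCE]. ROWS is JSON, one flat list of numbers, 6 for each row, row after row: the shift along the world's x, y, z each as a share of 3 cm, from -1 to 1, then the turn, a rotation vector about the world's x, y, z each as a share of 5 degrees, from -1 to 1. A call has 1 to 20 rows; each row shifts and turns the commanded pose from where the row before left it; what a row does not reach is not made up. A row lasts 1/10 s, in which the tool goes at most 50 mm and 8.59 degrees, less where a joint would pass 70% of its speed; a pose out of reach is approached as far as the arm can. A call with a number of a shift or a turn outside -1 to 1 is refused whole. A call with a gripper value outside its range is refused whole. OPENING is the gripper command: -1 is shut, 1 is fully open, values between are in proportion, set as the call begins (- or left out, the last holds). The fingers move at their own pace and stop on an object; FORCE is the grip in N (left out, the last holds). Time passes only in rows, so rows that do not move let the fingers close. It gives the time, the measured TCP pose, the force and the opening at its end, in the units of the state.
- get_state(): the state, without advancing time (a new reading comes with each control period).
- imaging.get_image(name): name is "side" or "top" or "wrist"; returns a dict with "pixels" (480x640x3 uint8, blue, green, red), "intrinsics" (3x3 intrinsics, pixels), "rvec" (rotation vector, rad) and "tvec" (3), from world to camera coordinates, as OpenCV has them. Camera axes: x right, y down, z forward; pixel columns grow to the right and rows downward; lengths in m; the calibration is good to about 2 mm. A picture is of the moment at which its call begins. There is no depth.
- bot.job_done(): hands the job in, once; it reports no verdict.
Trained networks look in a picture, given as the dict that the camera call returned (one of the last four; its "shot" number tells which), for a name from the list of things; names that differ only in an ending like _2 or _b are one class to them, and where a whole thing is asked for, a point or a joint stands for the part that bears it (a point fixed in the world has none). Each returns a list of dicts, best first, with "score" (0 to 1); they miss things now and then, are a little off and sometimes report something else, mostly with a low value. They report only what shows in the picture. A call takes as long as a camera call. They do not tell look-alikes from the thing itself.
- imaging.regions_of(picture, target): "mask" (480x640 bool, what is visible of it) and "xy" ([column, row] in pixels, amid what is visible of it).
The state is a dict: "time_s": time; "joint_positions": joint angles; "qd": joint speeds; "joint_efforts": joint torques, N m; "tool_pos": TCP position; "tool_rot": TCP orientation; "contact_force": force on the tool from outside, world axes, zero at the start; "torque": the same for the moment, N m; "grip_width": opening from 0.0 (shut) to 1.0 (fully open).
Only numpy, scipy, OpenCV 4.12 (cv2) and the standard library are available. Lean on these libraries where they do the work, as an engineer would, in place of code of your own. Each camera call takes 0.05 s, during which the arm holds its last target. There are 200 camera calls.

### The job

Stand the blue screw jack under the brass drain valve of the syrup pan, with the jack's platform centred below the valve, and let go of it. Then turn the jack's red knob clockwise until the platform just touches the valve's flat underside and bears on it, stopping there without jacking the loose valve up. Leave the jar, tin, wrench and wooden block where they are.

Things in the scene. Friction and masses are not known exactly. Their poses are not given: they have to be found in the camera images.
- jack: Blue screw jack, loose, about 0.8 kg, upright. Origin under the base plate, on the table; z up; +x runs from the knob column towards the platform. Base 190 mm long (x -100 to +90), 100 mm wide, 12 mm thick. Knob column at x -55; aluminium platform plate 80 x 80 x 8 mm centred at x +45, y 0, its top 75 mm high at knob 0.
- jack_head (a point): Centre of the solid blue block at the head of the jack's column: 60 mm in the jack's x, 56 mm in y, from 115 to 145 mm high. The place to grip the jack for carrying: from above across y (56 mm), with the knob between the fingers. Its axes are the jack's.
- platform: The jack's lifting platform; it moves straight up and down on the jack. Its frame is the jack's, raised by the lift.
- platform_top (a point): Centre of the platform's flat top face.
- knob_grip (a point): On the knob's vertical axis, 170 mm above the table. The knob is a red upright bar 56 mm long (x of this frame), 14 mm thick (y), from 149 to 185 mm above the table; it turns in place without rising. Pinch it across its thickness from above; it has to be let go and taken again for more than a part of a turn.
- knob (a joint): Knob angle, rad; grows clockwise seen from above; the platform rises 4.77 mm per rad; range 0 to 8. At 0 the bar lies along the jack's x. Starts between 0 and 0.45. Stiff (about 0.13 N m of friction, 0.14 with the platform's weight) and stays where it is left, also under load. Meeting the valve adds about 0.05 N m within 0.2 rad, then 0.005 N m per mm.
- pan: Steel syrup pan on a timber frame, fixed, with a drain pipe and brass valve sticking out of its front wall. Origin on the table straight below the centre of the valve's flat underside; +x points level along the pipe, away from the pan; z up. Front wall at x -135 mm, reaching 320 mm either side in y; its timber rim is 237 mm high.
- valve_spot (a point): Point on the table straight below the centre of the valve's underside. The drain hangs loose in a gland: the underside is somewhere from 86 to 95 mm above the table, which no reading tells; find it by touch or sight. It rests on a stop and cannot go down; lifting it takes about 10 N to start and 1 N more per mm.
- drain_line (a point): Point on the table straight below the free end of the drain's nozzle, 46 mm from valve_spot. The valve is brass, 56 x 56 mm in plan, 52 mm tall, flat underside; nozzle 24 mm thick; red hand wheel 44 mm wide on top, its top 72 mm above the underside. Pipe to the pan 32 mm thick, axis 27 mm above the underside.
- jar: Bystander: amber glass jar, 72 mm wide, 110 mm tall; origin under its centre.
- tin: Bystander: tin can, 76 mm wide, 100 mm tall; origin under its centre.
- wrench: Bystander: steel wrench 180 mm long lying on the table.
- block: Bystander: wooden block 100 x 45 x 38 mm; origin under its centre.
Mind the look-alikes: they are no part of the job. Several things have the shape of the jack; the one meant has the colours described above.

How it is judged:
On the way, in this order (a step that is already met when the one before it is completed fails the run):
1. the jack stands upright under the valve, let go, the platform's centre within 18 mm of the valve's in plan and not yet touching it (horizontal distance between platform_top and valve_spot below 0.018 m and angle between jack's own z axis and vertical below 0.05 rad and height (world z) of jack below 0.004 m and contact force between the fingers and jack below 0.1 N and contact force between platform and pan below 0.1 N), for 0.15 s.
2. the platform is raised until it bears on the valve (contact force between platform and pan above 0.5 N), for 0.2 s.
At the end, for the whole second after the job is handed in: The jack stands upright and still on the table (tilt under 0.05 rad), its platform's centre within 18 mm of the valve's centre in plan, and the platform bears on the drain valve with more than 0.5 N and less than 14 N (the valve lifted by less than about 4 mm) (horizontal distance between platform_top and valve_spot below 0.018 m and angle between jack's own z axis and vertical below 0.05 rad and height (world z) of jack below 0.004 m and contact force between platform and pan between 0.5 and 14 N and linear speed of jack below 0.01 m/s); the robot touches nothing.
It fails at once if the valve is jacked or knocked up: more than 20 N (about 10 mm of lift) between platform and drain (contact force between platform and pan above 20 N).
It fails at once if the jack is tipped over (angle between jack's own z axis and vertical above 0.6 rad).
It fails at once if a bystander (jar, tin, wrench, block) is moved by more than 25 mm (distance of any of jar, tin, wrench, block from where it was at the start of the episode above 0.025 m).
It also fails if it takes over 72 s, if anything falls off the work surface, if the arm or the gripper's body presses on something with over 40 N, if the wrist force passes 120 N, or if a joint passes its speed limit or range.

## Working session

There is one attempt and no reset: what is moved stays moved. The work goes in short steps, Python scripts to look and compute and a shell command to move; the robot and the scene stay as the last step left them, time stands still between calls to the robot, and variables do not carry over. Pictures are saved under pics/ and viewed, about 8 in all and at most 12, crops included, and the job is handed in when it is done.

```bash
ls; mkdir -p pics; cat > h.py <<'E'
import numpy as np, cv2
from rig import get_state, imaging, bot
def cam(p):
    R=cv2.Rodrigues(np.array(p["rvec"],float))[0]; return R,np.array(p["tvec"],float).ravel(),np.array(p["intrinsics"],float)
def ray(p,uv,z):
    R,t,K=cam(p); c=-R.T@t; d=R.T@np.linalg.inv(K)@np.array([uv[0],uv[1],1.]); return c+d*(z-c[2])/d[2]
def proj(p,X):
    return cv2.projectPoints(np.array(X,float).reshape(-1,3),np.array(p["rvec"],float),np.array(p["tvec"],float),np.array(p["intrinsics"],float),None)[0].reshape(-1,2)
E
python3 - <<'E'
from h import *
for n in ("top","side"):
    p=imaging.get_image(n); cv2.imwrite(f"pics/{n}0.png",p["pixels"])
    R,t,K=cam(p); print(n,(-R.T@t).round(3),K[0,0])
    for w in ("jack","jack_head","platform","knob","pan","jar","tin","wrench","block"):
        for r in imaging.regions_of(p,w): print(w,round(r["score"],2),np.round(r["xy"]),r["mask"].sum(), ray(p,r["xy"],0)[:2].round(3))
E
```

```text
pics
top [0.29  0.181 1.037] 453.6628839713382
jack 0.96 [298. 334.] 3955 [0.314 0.231]
jack 0.81 [430. 284.] 4144 [ 0.388 -0.083]
jack 0.64 [297. 226.] 3958 [0.561 0.204]
jack 0.56 [190. 376.] 4932 [0.253 0.476]
jack_head 0.95 [298. 223.] 3951 [0.568 0.201]
jack_head 0.89 [296. 334.] 3912 [0.313 0.234]
jack_head 0.78 [432. 281.] 4133 [ 0.393 -0.089]
jack_head 0.72 [190. 376.] 4919 [0.254 0.476]
jack_head 0.53 [311. 213.] 1649 [0.589 0.167]
platform 0.89 [282. 346.] 1761 [0.291 0.268]
platform 0.83 [418. 285.] 1894 [ 0.388 -0.055]
platform 0.8 [188. 399.] 2133 [0.206 0.483]
platform 0.74 [314. 211.] 1623 [0.594 0.16 ]
knob 0.89 [270. 212.] 309 [0.602 0.263]
knob 0.7 [163. 356.] 432 [0.303 0.532]
knob 0.59 [306. 308.] 271 [0.369 0.206]
knob 0.59 [467. 269.] 259 [ 0.411 -0.173]
knob 0.46 [414. 135.] 502 [ 0.756 -0.109]
pan 0.97 [575. 148.] 41311 [ 0.673 -0.495]
pan 0.46 [298. 225.] 3865 [0.565 0.201]
jar 0.55 [326. 145.] 1157 [0.758 0.111]
tin 0.92 [266. 159.] 1183 [0.74 0.26]
wrench 0.61 [416. 134.] 578 [ 0.758 -0.114]
wrench 0.16 [573. 147.] 41180 [ 0.675 -0.491]
block 0.72 [219. 254
[... 394 characters left out ...]
67.] 4680 [0.348 0.297]
jack_head 0.57 [192. 226.] 3527 [0.265 0.535]
platform 0.85 [178. 223.] 1039 [0.23  0.566]
platform 0.83 [220. 266.] 1368 [0.304 0.321]
platform 0.66 [340. 252.] 1170 [0.607 0.261]
platform 0.57 [285. 331.] 1103 [0.389 0.043]
knob 0.86 [244. 229.] 423 [0.401 0.465]
knob 0.78 [304. 324.] 447 [0.434 0.049]
knob 0.61 [197. 180.] 319 [0.323 0.814]
knob 0.54 [315. 200.] 184 [0.641 0.543]
knob 0.17 [460. 319.] 306 [ 0.753 -0.063]
pan 0.64 [484. 408.] 54541 [ 0.664 -0.272]
jar 0.59 [417. 253.] 1477 [0.789 0.185]
tin 0.58 [383. 226.] 1162 [0.766 0.33 ]
tin 0.56 [459. 318.] 304 [ 0.754 -0.059]
wrench 0.91 [461. 320.] 316 [ 0.753 -0.068]
block 0.66 [288. 231.] 662 [0.512 0.408]
```

View pics/top0.png

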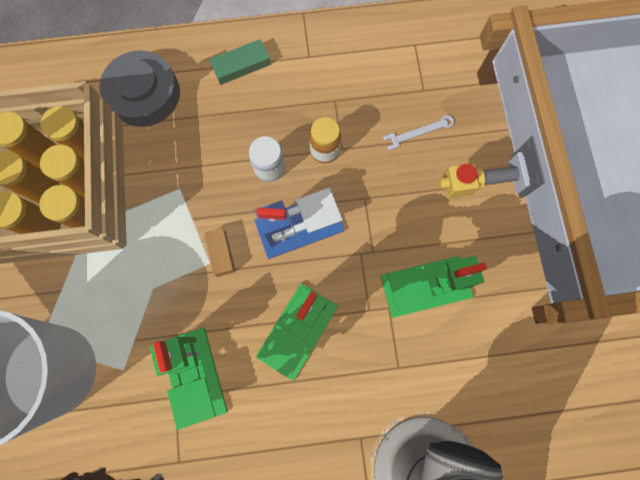

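View pics/side0.png

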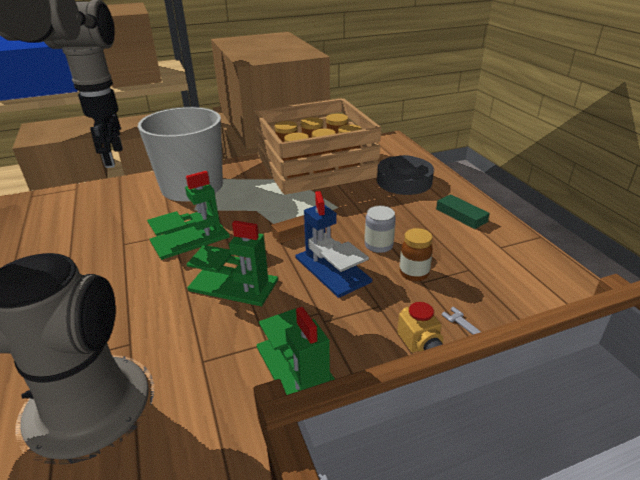

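The blue jack at top (298,226) / side (333,250), with its aluminium platform and red knob, is the one meant. The look-alikes are the green jacks at top (430,284), (297,334) and (190,376). The valve is at top (465,178). Next I fit the poses with a box model in both views.

```bash
cat > fit.py <<'E'
from h import *
from scipy.optimize import minimize
def box(x0,x1,y0,y1,z0,z1): return np.array([[x,y,z] for x in(x0,x1) for y in(y0,y1) for z in(z0,z1)])/1000.
def cyl(r,z0,z1): a=np.linspace(0,2*np.pi,20); return np.array([[r*np.cos(b),r*np.sin(b),z] for b in a for z in(z0,z1)])/1000.
def place(B,q): c,s=np.cos(q[2]),np.sin(q[2]); return B@np.array([[c,s,0],[-s,c,0],[0,0,1]])+[q[0],q[1],0]
S=4
def sil(p,boxes,q,roi):
    m=np.zeros(((roi[3]-roi[1])*S,(roi[2]-roi[0])*S),np.uint8)
    for B in boxes:
        uv=(proj(p,place(B,q))+.5-[roi[0],roi[1]])*S
        cv2.fillConvexPoly(m,cv2.convexHull(np.round(uv).astype(np.int32)),1)
    return m
def fit(views,model,q0,step,polish=True):
    # views: (pic, mask, roi)
    T=[cv2.resize(m[r[1]:r[3],r[0]:r[2]].astype(np.float32),None,fx=S,fy=S,interpolation=cv2.INTER_LINEAR)>.5 for p,m,r in views]
    def cost(q):
        b=model(q); c=0
        for (p,m,r),t in zip(views,T):
            s=sil(p,b,q,r)>0; c+=1-(s&t).sum()/max(1,(s|t).sum())
        return c
    best=None
    for k in range(3):
        q0=np.array(q0 if best is None else best.x); st=np.array(step)/(k+1)
        sim=np.vstack([q0]+[q0+st*e for e in np.eye(len(q0))])
        best=minimize(cost,q0,method="Nelder-Mead",options=dict(initial_simplex=sim,xatol=1e-5,fatol=1e-5,maxiter=300))
    return best.x,best.fun
def jack(q):
    a=q[3]; L=4.77*a; K=box(-28,28,-7,7,149,185); c,s=np.cos(-a),np.sin(-a)
    K=K@np.array([[c,s,0],[-s,c,0],[0,0,1]])+[-.055,0,0]
    return [box(-100,90,-50,50,0,12),box(5,85,-40,40,67+L,75+L),box(-85,-25,-28,28,115,145),K]
def outline(img,p,boxes,q,roi,f):
    im=cv2.resize(img[roi[1]:roi[3],roi[0]:roi[2]],None,fx=f,fy=f,interpolation=cv2.INTER_CUBIC)
    for B in boxes:
        uv=((proj(p,place(B,q))+.5-[roi[0],roi[1]])*f).round().astype(np.int32)
        cv2.polylines(im,[cv2.convexHull(uv)],True,(255,0,255),1)
    return im
def hsv(p,lo,hi): return cv2.inRange(cv2.cvtColor(p["pixels"],cv2.COLOR_BGR2HSV),lo,hi)>0
E
cat > m1.py <<'E'
from fit import *
P={n:imaging.get_image(n) for n in("top","side")}
R={"top":(240,170,360,280),"side":(280,180,380,300)}
V=[]
for n,c in(("top",(298,226)),("side",(331,257))):
    r=min(imaging.regions_of(P[n],"jack"),key=lambda r:np.hypot(*(np.array(r["xy"])-c))); print(n,r["xy"],r["score"]); V.append((P[n],r["mask"],R[n]))
best=min((fit(V,jack,[.58,.2,y,.2],[.02,.02,.15,.2]) for y in(-1.3,-1.1)),key=lambda b:b[1])
for v in V: print("single",fit([v],jack,best[0],[.01,.01,.1,.1]))
q=best[0]; print(q,best[1])
# valve: q=x,y,yaw(pan +x),h
def valve(q):
    h=q[3]*1000; return [box(-28,28,-28,28,h,h+52),box(0,46,-12,12,h+15,h+39),cyl(22,h+58,h+72)]
RV={"top":(425,150,500,210),"side":(385,290,455,365)}
VV=[]
for n in RV:
    p=P[n]; m=hsv(p,(18,110,90),(32,255,255))|hsv(p,(0,170,80),(8,255,255)); r=RV[n]
    k=np.zeros_like(m); k[r[1]:r[3],r[0]:r[2]]=1; m&=k
    l,L,s,_=cv2.connectedComponentsWithStats(m.astype(np.uint8)); i=1+s[1:,4].argmax(); VV.append((p,L==i,r)); print(n,s[i])
qv,fv=fit(VV,valve,[.63,-.15,1.75,.09],[.02,.02,.1,.005]); print(qv,fv)
for v in VV: print("single",fit([(v)],valve,qv,[.01,.01,.05,.002]))
ims=[cv2.resize(a,(400,300)) for a in(outline(P["top"]["pixels"],P["top"],jack(q),q,(240,165,360,255),5),outline(P["side"]["pixels"],P["side"],jack(q),q,(270,185,390,275+20),5),outline(P["top"]["pixels"],P["top"],valve(qv),qv,(425,150,505,210),5),outline(P["side"]["pixels"],P["side"],valve(qv),qv,(380,295,460,355),5))]
cv2.imwrite("pics/fit1.png",np.vstack([np.hstack(ims[:2]),np.hstack(ims[2:])]))
E
python3 m1.py
```

```text
top [296.1, 223.8] 0.64
side [330.8, 258.4] 0.96
single (array([ 0.56246563,  0.19610839, -1.33112153,  0.4886256 ]), np.float64(0.02719469311917444))
single (array([ 0.56124087,  0.19659565, -1.33485986,  0.49854075]), np.float64(0.1571220177873982))
[ 0.56183928  0.19643852 -1.33506638  0.47723542] 0.18699526372334685
top [ 437  163   48   35 1208]
side [ 398  302   45   50 1471]
[ 0.58545193 -0.15572555  1.56131655  0.09448715] 0.36239537138195255
single (array([ 0.58573427, -0.15645118,  1.56709026,  0.09534488]), np.float64(0.15729523625657604))
single (array([ 0.58369615, -0.15554557,  1.422147  ,  0.09385236]), np.float64(0.18471872376154497))
```

View pics/fit1.png

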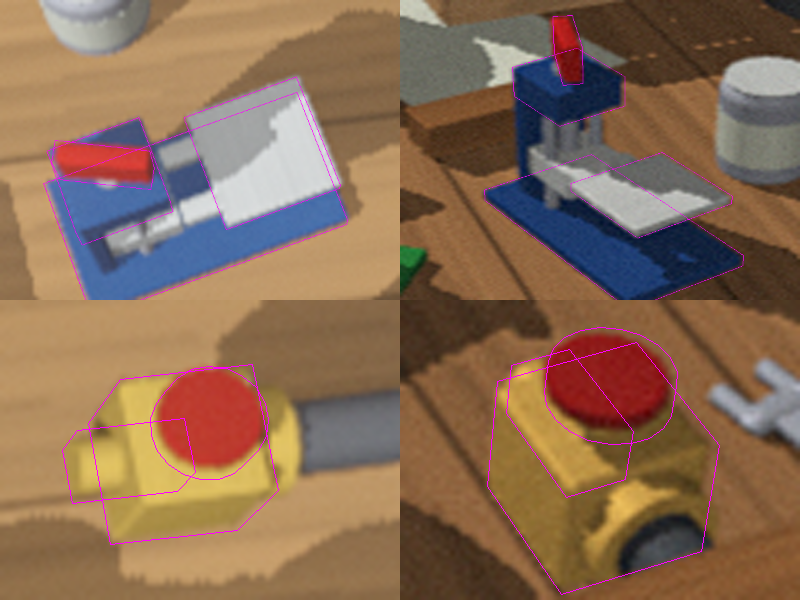

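```bash
cat > m2.py <<'E'
from fit import *
P={n:imaging.get_image(n) for n in("top","side")}
p=P["top"]
a,b=ray(p,(505,174.9),.118),ray(p,(442,183.6),.118); d=b-a; print("axis yaw",np.arctan2(d[1],d[0]),a,b)
a,b=ray(p,(520,10),.237),ray(p,(605,315),.237); d=a-b; print("rim normal yaw",np.arctan2(d[1],d[0])+np.pi/2)
def xc(r,x0,x1,z,y0=0): t=np.linspace(0,2*np.pi,20); return np.array([[x,y0+r*np.cos(u),z+r*np.sin(u)] for u in t for x in(x0,x1)])/1000.
def valve(q):
    h=q[3]*1000; nz=q[4]*1000
    return [box(-28,28,-28,28,h,h+52),xc(12,20,46,h+nz),xc(q[5]*1000,-q[6]*1000,-20,h+27),cyl(22,h+60,h+72)]
RV={"top":(425,150,500,210),"side":(385,290,455,365)}
VV=[]
for n in RV:
    p=P[n]; m=hsv(p,(18,110,50),(32,255,255))|hsv(p,(0,170,80),(8,255,255)); r=RV[n]
    if n=="side": m|=hsv(p,(14,120,50),(32,255,255))
    k=np.zeros_like(m); k[r[1]:r[3],r[0]:r[2]]=1; m&=k
    m=cv2.morphologyEx(m.astype(np.uint8),cv2.MORPH_OPEN,np.ones((3,3)))
    l,L,s,_=cv2.connectedComponentsWithStats(m); i=1+s[1:,4].argmax(); VV.append((p,L==i,r)); print(n,s[i])
q0=[.585,-.155,1.70,.09,.027,.022,.038]; st=[.01,.01,.08,.005,.005,.003,.005]
qv,fv=fit(VV,valve,q0,st); print(qv.round(4),fv)
x,f=fit(VV[:1],valve,qv,st); print("top only",x.round(4),f)
ims=[outline(P["top"]["pixels"],P["top"],valve(qv),qv,(425,150,505,210),5),outline(P["side"]["pixels"],P["side"],valve(qv),qv,(380,295,460,355),5)]
for n,(im,v) in enumerate(zip(ims,VV)):
    r=[(425,150,505,210),(380,295,460,355)][n]; mm=cv2.resize(v[1][r[1]:r[3],r[0]:r[2]].astype(np.uint8),None,fx=5,fy=5,interpolation=0)
    cs,_=cv2.findContours(mm,0,2); cv2.drawContours(im,cs,-1,(255,255,0),1)
cv2.imwrite("pics/fit2.png",np.hstack(ims))
E
python3 m2.py
```

```text
axis yaw 1.5883497327597047 [ 0.58712056 -0.25380579  0.118     ] [ 0.58470432 -0.11616881  0.118     ]
rim normal yaw 1.5879690569426
top [ 437  164   48   34 1197]
side [ 394  302   50   51 1689]
[ 0.5846 -0.1547  1.5753  0.0955  0.0301  0.0239  0.042 ] 0.3151467464026304
top only [ 0.5853 -0.1537  1.5852  0.0963  0.029   0.0242  0.043 ] 0.0819125815020526
```

View pics/fit2.png

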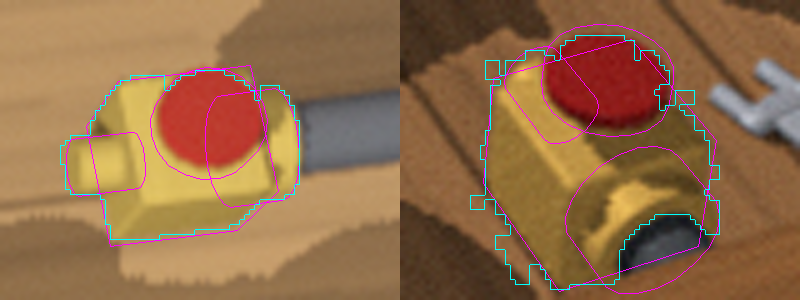

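```bash
cat > st.py <<'E'
from h import *
from scipy.spatial.transform import Rotation as Ro
s=get_state(); q=s["tool_rot"]; M=Ro.from_quat([q[1],q[2],q[3],q[0]]).as_matrix()
a=np.degrees(np.arctan2(M[1,1],M[0,1]))
print("t",round(s["time_s"],2),"p",np.round(s["tool_pos"],4),"yaw_y",a.round(2),"xaxis",M[:,0].round(3),"F",np.round(s["contact_force"],2),"T",np.round(s["torque"],3),"w",round(s["grip_width"],3),"q",np.round(s["joint_positions"],2))
E
python3 st.py
```

```text
t 1.3 p [0.117  0.5118 0.2049] yaw_y 77.12 xaxis [ 0.  0. -1.] F [-0.15  0.53 -0.35] T [ 0.002 -0.03   0.055] w 0.999 q [ 1.2   0.34  1.52  0.    1.28 -0.15]
```

```bash
python3 -m inch '[0,0,0.8,0,0,0, 0.9,-0.545,0.7,0,0,-0.794, 0.9,-0.545,0,0,0,-0.794, 0.9,-0.545,0,0,0,-0.794, 0.9,-0.545,0,0,0,-0.794, 0.9,-0.545,0,0,0,-0.794, 0.9,-0.545,0,0,0,-0.794, 0.9,-0.545,0,0,0,-0.794, 0.9,-0.545,0,0,0,-0.794, 0.9,-0.545,0,0,0,-0.794, 0.9,-0.545,0,0,0,-0.794, 0.9,-0.545,0,0,0,-0.794, 0.9,-0.545,0,0,0,-0.794, 0.9,-0.545,0,0,0,-0.794, 0.9,-0.545,0,0,0,-0.794, 0.9,-0.545,0,0,0,-0.794, 0.9,-0.545,0,0,0,-0.794, 0,0,0,0,0,0, 0,0,0,0,0,0]' 1; python3 st.py
cat > m3.py <<'E'
from fit import *
import sys
p=imaging.get_image("wrist"); n=sys.argv[1]; q=eval(sys.argv[2])
cv2.imwrite(f"pics/{n}.png",outline(p["pixels"],p,jack(q),q,(0,0,640,480),1))
E
python3 m3.py w1 '[.562,.1965,-1.333,.48]'
```

```text
time_s: 3.2
tool_pos: [0.5491, 0.2498, 0.2494]
tool_rot: [0.555, 0.437, 0.556, -0.438]
contact_force: [-0.1, -0.4, 0.2]
grip_width: 1.0
t 3.2 p [0.5491 0.2498 0.2494] yaw_y 13.57 xaxis [-0.001 -0.    -1.   ] F [-0.05 -0.39  0.22] T [-0.008 -0.029 -0.006] w 1.0 q [0.3  0.46 1.21 0.   1.47 0.06]
```

View pics/w1.png

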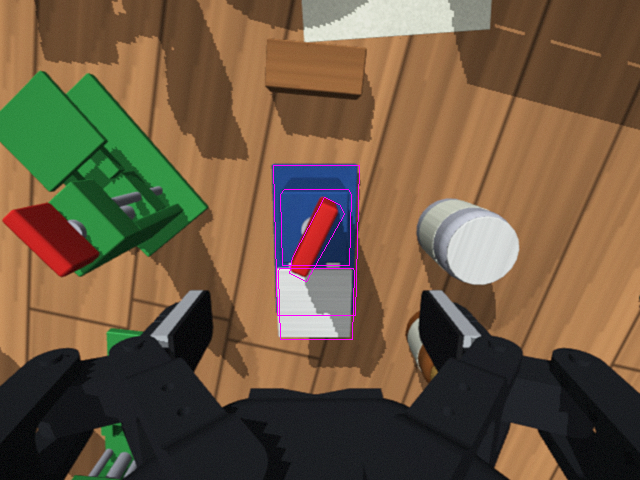

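```bash
python3 -m inch '[0,0,-0.75,0,0,0, 0,0,-0.75,0,0,0, 0,0,-0.75,0,0,0, 0,0,-0.75,0,0,0, 0,0,-0.75,0,0,0, 0,0,-0.6,0,0,0, 0,0,-0.1,0,0,0, 0,0,0,0,0,0]' 1; python3 -m inch '[0,0,0,0,0,0, 0,0,0,0,0,0, 0,0,0,0,0,0, 0,0,0,0,0,0, 0,0,0,0,0,0, 0,0,0,0,0,0, 0,0,0,0,0,0]' -1 80; python3 st.py
```

```text
time_s: 4.05
tool_pos: [0.5483, 0.2509, 0.1166]
tool_rot: [0.556, 0.437, 0.556, -0.437]
contact_force: [1.9, 0.4, -0.3]
grip_width: 0.997
time_s: 4.75
tool_pos: [0.5482, 0.2502, 0.1191]
tool_rot: [0.556, 0.437, 0.556, -0.437]
contact_force: [-8.1, -2.1, 15.9]
grip_width: 0.152
t 4.75 p [0.5482 0.2502 0.1191] yaw_y 13.6 xaxis [ 0.  0. -1.] F [-8.06 -2.06 15.95] T [-0.409  1.639 -0.081] w 0.152 q [0.3  0.56 1.42 0.   1.16 0.06]
```

```bash
python3 - <<'E'
from h import *
a=imaging.get_image("wrist")["pixels"]; b=imaging.get_image("side")["pixels"][160:310,270:390]
cv2.imwrite("pics/c1.png",np.hstack([cv2.resize(a,(400,300)),cv2.resize(b,(400,500))[:300] if 0 else cv2.resize(b[:],(400,300))]))
E
```

```text
(no output)
```

View pics/c1.png

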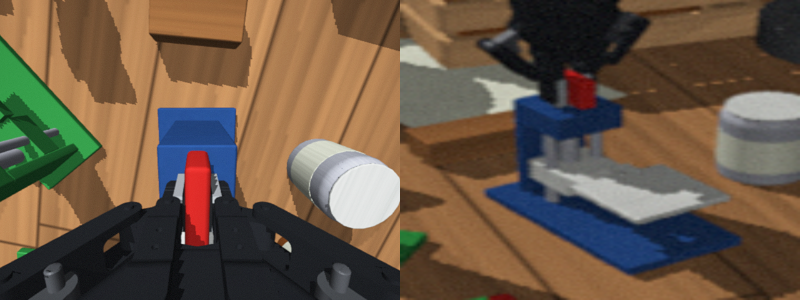

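```bash
python3 - <<'E'
from h import *
p=imaging.get_image("side")
for z in(.119,.145,.138,.192): print(z,proj(p,[.5482,.2502,z]), (proj(p,[.5482,.2502,z])-[270,160])*[400/120,2]+[400,0])
w=imaging.get_image("wrist"); R,t,K=cam(w); print((-R.T@t).round(3),R[2].round(3)); print([proj(w,[.5482,.2502,z]).round() for z in (.119,.138,.192)])
E
```

```text
0.119 [[319.73217285 220.01908297]] [[565.77390949 120.03816594]]
0.145 [[319.52750497 210.7407582 ]] [[565.09168322 101.48151639]]
0.138 [[319.58312532 213.26222707]] [[565.27708439 106.52445415]]
0.192 [[319.14381342 193.34665237]] [[563.8127114   66.69330473]]
[0.533 0.315 0.288] [ 0.06  -0.252 -0.966]
[array([[315., 277.]]), array([[315., 292.]]), array([[314., 362.]])]
```

```bash
python3 -m inch '[0,0,0,0,0,0, 0,0,0,0,0,0, 0,0,0,0,0,0, 0,0,0,0,0,0, 0,0,0,0,0,0, 0,0,0,0,0,0]' 1; python3 st.py; python3 - <<'E'
from fit import *
p=imaging.get_image("side"); q=[.562,.1965,-1.333,.0]
r=(270,150,370,275); im=outline(p["pixels"],p,jack(q),q,r,6)
im0=cv2.resize(p["pixels"][r[1]:r[3],r[0]:r[2]],None,fx=6,fy=6,interpolation=cv2.INTER_CUBIC)
s=get_state()["tool_pos"]; u=np.array([.972,.235,0])
for k in(-.0425,.0425):
    for z,c in((0.013,(0,255,255)),(.051,(0,255,0))):
        a=((proj(p,np.array(s)+u*k+[0,0,z])[0]-r[:2])*6).astype(int); cv2.circle(im,tuple(map(int,a)),4,c,-1)
w=imaging.get_image("wrist")["pixels"]
cv2.imwrite("pics/c2.png",cv2.resize(np.hstack([im,cv2.resize(w,(1000,750))]),(800,375)))
E
```

```text
time_s: 5.55
tool_pos: [0.5489, 0.2502, 0.1162]
tool_rot: [0.556, 0.437, 0.556, -0.437]
contact_force: [1.5, -0.1, -0.1]
grip_width: 1.002
t 5.55 p [0.5489 0.2502 0.1162] yaw_y 13.6 xaxis [-0. -0. -1.] F [ 1.47 -0.08 -0.06] T [-0.     0.013 -0.017] w 1.002 q [ 0.3   0.56  1.42 -0.    1.16  0.06]
```

View pics/c2.png

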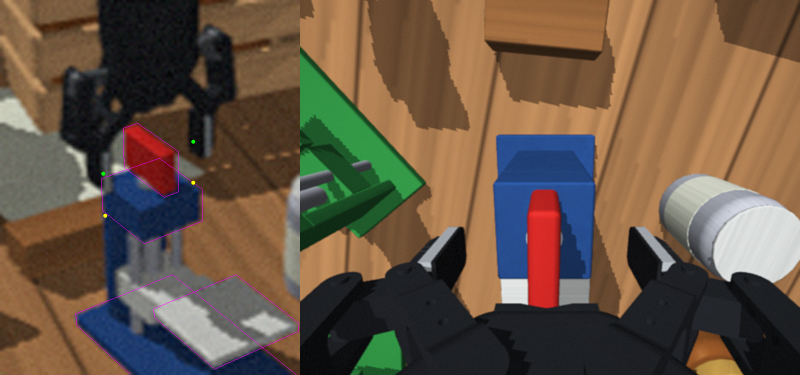

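Measured in the side image, the fingertips are really about 26 mm higher than the nominal TCP suggests: the open tip shows at crop (205,155), but I expected (193,182). The fingers therefore closed over the head onto the knob. I'll go 26 mm lower, watching the force.

```bash
python3 -m inch '[0,0,-0.3,0,0,0, 0,0,-0.3,0,0,0, 0,0,-0.2,0,0,0, 0,0,-0.05,0,0,0, 0,0,0,0,0,0]' 1; python3 -m inch '[0,0,0,0,0,0, 0,0,0,0,0,0, 0,0,0,0,0,0, 0,0,0,0,0,0, 0,0,0,0,0,0, 0,0,0,0,0,0]' -1 80; python3 st.py
```

```text
time_s: 6.15
tool_pos: [0.5488, 0.2501, 0.0904]
tool_rot: [0.556, 0.437, 0.556, -0.438]
contact_force: [0.6, -0.7, 0.1]
grip_width: 1.0
time_s: 6.75
tool_pos: [0.5488, 0.2503, 0.0917]
tool_rot: [0.556, 0.437, 0.556, -0.437]
contact_force: [-3.7, -0.6, 5.6]
grip_width: 0.643
t 6.75 p [0.5488 0.2503 0.0917] yaw_y 13.6 xaxis [ 0.  0. -1.] F [-3.74 -0.61  5.56] T [-0.073  0.459 -0.06 ] w 0.643 q [0.3  0.59 1.45 0.   1.1  0.06]
```

```bash
python3 -m inch '[0,0,0.2,0,0,0, 0,0,0.3,0,0,0, 0.1,-0.4,0,0,0,-0.2, 0.11,-0.65,0,0,0,-0.26, 0.11,-0.65,0,0,0,-0.26, 0.11,-0.65,0,0,0,-0.26, 0.11,-0.65,0,0,0,-0.26, 0.11,-0.65,0,0,0,-0.26, 0.11,-0.65,0,0,0,-0.26, 0.11,-0.65,0,0,0,-0.26, 0.11,-0.65,0,0,0,-0.26, 0.11,-0.65,0,0,0,-0.25, 0.04,-0.3,0,0,0,0, 0,0,0,0,0,0, 0,0,0,0,0,0]'; python3 st.py
cat > m4.py <<'E'
from fit import *
import sys
P={n:imaging.get_image(n) for n in("top","side")}
s=get_state(); t=np.array(s["tool_pos"]); d=np.array([.0172,-.9998]); g=eval(sys.argv[1]) if len(sys.argv)>1 else list(t[:2]+.055*d)+[-1.5536]
a=float(sys.argv[2]) if len(sys.argv)>2 else 0.
zf=len(sys.argv)>3
V=[]
for n in P:
    c=proj(P[n],[g[0],g[1],.06])[0]
    r=min(imaging.regions_of(P[n],"jack"),key=lambda r:np.hypot(*(np.array(r["xy"])-c)))
    m=hsv(P[n],(105,120,30),(125,255,255)); c=c.astype(int)
    roi=(c[0]-75,c[1]-75,c[0]+75,c[1]+75); print(n,r["score"],r["xy"],m[roi[1]:roi[3],roi[0]:roi[2]].sum()); V.append((P[n],m,roi))
base=lambda q:[box(-100,90,-50,50,q[3]*1e3,q[3]*1e3+12)]
np.save("c.npy",np.array(g))
tl=[]
for p,m,roi in V:
    f=lambda q:[B+[0,0,q[3]] for B in jack([0,0,0,a])]
    o=outline(p["pixels"],p,f([g[0],g[1],g[2],0]),g,roi,3); tl.append(cv2.resize(o,(400,400)))
cv2.imwrite("pics/m4_%d.png"%int(s["time_s"]*100),np.hstack(tl)); print("pics/m4_%d.png"%int(s["time_s"]*100),g)
E
python3 m4.py
```

```text
time_s: 8.25
tool_pos: [0.5826, 0.054, 0.1057]
tool_rot: [0.504, 0.496, 0.504, -0.496]
contact_force: [-0.1, 0.0, -7.8]
grip_width: 0.636
t 8.25 p [0.5826 0.054  0.1057] yaw_y 0.94 xaxis [-0.001  0.001 -1.   ] F [-0.07  0.01 -7.78] T [ 0.28  -0.028 -0.028] w 0.636 q [-0.04  0.54  1.49  0.    1.11 -0.06]
top 0.64 [347.0, 209.5] 521
side 0.76 [374.6, 299.6] 2140
pics/m4_835.png [np.float64(0.5835963958096769), np.float64(-0.00038779677748548846), -1.5536]
```

View pics/m4_835.png

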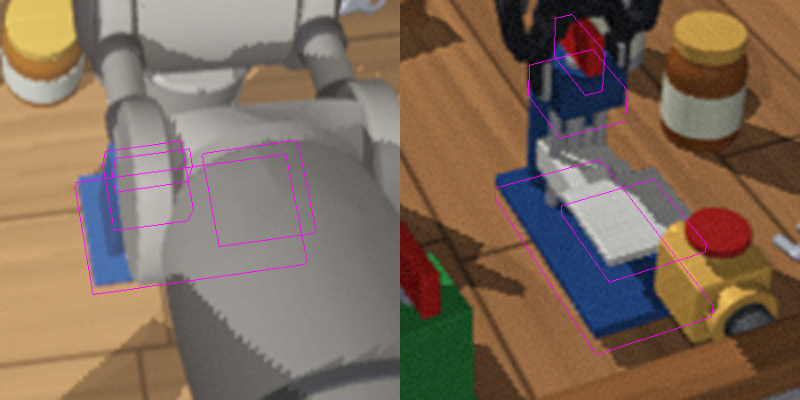

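```bash
python3 -m inch '[0,0,-0.2,0,0,0, 0,0,-0.17,0,0,0, 0.005,-0.3,0,0,0,0, 0.005,-0.4,0,0,0,0, 0.005,-0.4,0,0,0,0, 0.005,-0.4,0,0,0,0, 0,-0.4,0,0,0,0, 0,-0.4,0,0,0,0, 0,-0.4,0,0,0,0, 0,-0.4,0,0,0,0, 0,-0.35,0,0,0,0, 0,-0.15,0,0,0,0, 0,0,0,0,0,0, 0,0,0,0,0,0]'; python3 st.py
```

```text
time_s: 9.85
tool_pos: [0.5834, -0.054, 0.0948]
tool_rot: [0.504, 0.496, 0.504, -0.496]
contact_force: [-0.7, 0.0, -8.0]
grip_width: 0.638
t 9.85 p [ 0.5834 -0.054   0.0948] yaw_y 0.95 xaxis [-0.  0. -1.] F [-0.68  0.04 -8.05] T [ 0.267 -0.02  -0.007] w 0.638 q [-0.22  0.56  1.5   0.    1.09 -0.24]
```

```bash
python3 - <<'E'
from fit import *
from scipy.spatial.transform import Rotation as Ro
s=get_state();t=np.array(s["tool_pos"]); print(t)
p=imaging.get_image("side"); w=imaging.get_image("wrist")
g=[t[0]+.055*.0172,t[1]-.055,-1.5536]; L=.003
f=[B+[0,0,L] for B in jack([0,0,0,0])]; c=proj(p,[g[0],g[1],.06])[0].astype(int); roi=(c[0]-60,c[1]-75,c[0]+60,c[1]+75)
a=cv2.resize(outline(p["pixels"],p,f,g,roi,4),(400,500)); b=cv2.resize(outline(w["pixels"],w,f,g,(0,0,640,480),1),(400,300))
im=np.zeros((500,800,3),np.uint8); im[:,:400]=a; im[:300,400:]=b; cv2.imwrite("pics/u1.png",im)
E
```

```text
[ 0.58344886 -0.05399066  0.09477496]
```

View pics/u1.png

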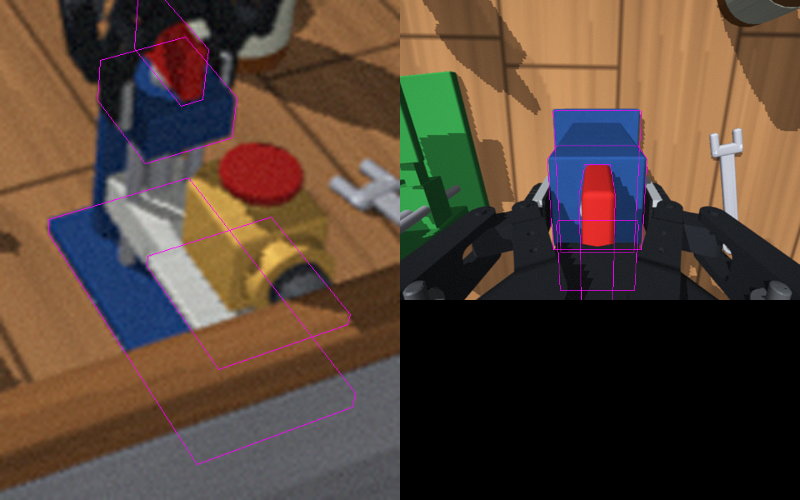

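```bash
python3 -m inch '[0,0,-0.05,0,0,0, 0,0,-0.05,0,0,0, 0,0,0,0,0,0]'; python3 -m inch '[0,0,-0.04,0,0,0, 0,0,0,0,0,0]'; python3 st.py
```

```text
time_s: 10.25
tool_pos: [0.5836, -0.0539, 0.092]
tool_rot: [0.504, 0.496, 0.504, -0.496]
contact_force: [-0.7, 0.8, -5.0]
grip_width: 0.636
time_s: 10.45
tool_pos: [0.5837, -0.0539, 0.0917]
tool_rot: [0.504, 0.496, 0.504, -0.495]
contact_force: [-2.9, 4.2, 3.4]
grip_width: 0.642
t 10.45 p [ 0.5837 -0.0539  0.0917] yaw_y 0.97 xaxis [ 0.001  0.    -1.   ] F [-2.94  4.2   3.4 ] T [0.583 0.458 0.033] w 0.642 q [-0.22  0.56  1.5   0.    1.08 -0.24]
```

```bash
python3 -m inch '[0,0,0,0,0,0, 0,0,0,0,0,0, 0,0,0,0,0,0, 0,0,0,0,0,0, 0,0,0,0,0,0, 0,0,0.3,0,0,0, 0,0,0.5,0,0,0, 0,0,0.45,0,0,0, 0,0,0,0,0,0]' 1; python3 - <<'E'
from fit import *
t=np.array(get_state()["tool_pos"]); print(t)
w=imaging.get_image("wrist"); p=imaging.get_image("side")
# fit jack pose from blue of wrist + side not occluded: base rear corners/ head; here show overlay
g=[.58345+.055*.0172,-.054-.055,-1.5536]; f=jack([0,0,0,0])
c=proj(p,[g[0],g[1],.06])[0].astype(int); roi=(c[0]-60,c[1]-75,c[0]+60,c[1]+75)
a=cv2.resize(outline(p["pixels"],p,f,g,roi,4),(400,500)); b=outline(w["pixels"],w,f,g,(180,130,520,480),1); b=cv2.resize(b,(400,412))
im=np.zeros((500,800,3),np.uint8); im[:,:400]=a; im[:412,400:]=b; cv2.imwrite("pics/u2.png",im)
E
```

```text
time_s: 11.35
tool_pos: [0.585, -0.0546, 0.1306]
tool_rot: [0.506, 0.497, 0.503, -0.495]
contact_force: [-0.3, -0.4, -0.3]
grip_width: 0.995
[ 0.58495677 -0.05457355  0.13064509]
```

View pics/u2.png

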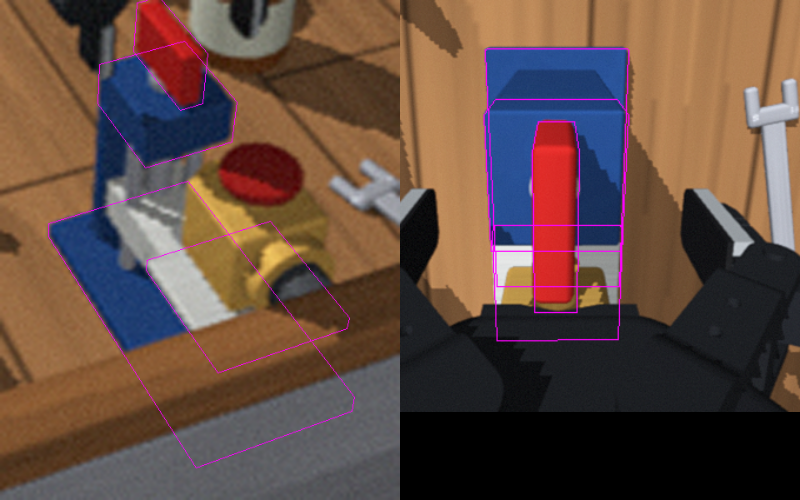

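```bash
python3 -m inch '[-0.05,0.02,-0.05,0,0,0, 0,0,0,0,0,0, 0,0,0,0,0,0, 0,0,0,0,0,0, 0,0,0,0,0,0, 0,0,0,0,0,0, 0,0,0,0,0,0]' -1 30; python3 st.py; python3 -m inch '[0,0,0,0,0,-0.5, 0,0,0,0,0,-1, 0,0,0,0,0,-1, 0,0,0,0,0,-1, 0,0,0,0,0,-1]'; python3 st.py
```

```text
time_s: 12.15
tool_pos: [0.5822, -0.0536, 0.1265]
tool_rot: [0.504, 0.496, 0.504, -0.496]
contact_force: [1.4, 0.4, -2.5]
grip_width: 0.159
t 12.15 p [ 0.5822 -0.0536  0.1265] yaw_y 0.95 xaxis [ 0.  0. -1.] F [ 1.4   0.38 -2.49] T [ 0.065 -0.302  0.083] w 0.159 q [-0.22  0.52  1.47  0.    1.15 -0.24]
time_s: 12.65
tool_pos: [0.5821, -0.0536, 0.1265]
tool_rot: [0.397, 0.585, 0.397, -0.585]
contact_force: [1.6, -0.4, -2.6]
grip_width: 0.153
t 12.65 p [ 0.5821 -0.0536  0.1265] yaw_y -21.74 xaxis [ 0.  0. -1.] F [ 1.56 -0.42 -2.64] T [ 0.132 -0.31   0.139] w 0.153 q [-0.22  0.52  1.47  0.    1.15  0.16]
```

```bash
python3 -m inch '[0,0,0,0,0,-1, 0,0,0,0,0,-1, 0,0,0,0,0,-1, 0,0,0,0,0,-1, 0,0,0,0,0,-1, 0,0,0,0,0,-1, 0,0,0,0,0,-1, 0,0,0,0,0,-1]'; python3 st.py;  python3 -m inch '[0,0,0,0,0,-1, 0,0,0,0,0,-1, 0,0,0,0,0,-1, 0,0,0,0,0,-1]'; python3 st.py; python3 -m inch '[0,0,0,0,0,-1, 0,0,0,0,0,-1, 0,0,0,0,0,-1, 0,0,0,0,0,-1]'; python3 st.py
```

```text
time_s: 13.45
tool_pos: [0.5821, -0.0535, 0.1265]
tool_rot: [0.173, 0.686, 0.173, -0.686]
contact_force: [1.2, 0.8, -2.1]
grip_width: 0.158
t 13.45 p [ 0.5821 -0.0535  0.1265] yaw_y -61.74 xaxis [ 0.  0. -1.] F [ 1.17  0.83 -2.09] T [ 0.147 -0.277  0.193] w 0.158 q [-0.22  0.52  1.47  0.    1.15  0.85]
time_s: 13.85
tool_pos: [0.5821, -0.0534, 0.1265]
tool_rot: [0.051, 0.705, 0.051, -0.705]
contact_force: [0.9, 1.1, -2.8]
grip_width: 0.156
t 13.85 p [ 0.5821 -0.0534  0.1265] yaw_y -81.74 xaxis [ 0.  0. -1.] F [ 0.93  1.1  -2.79] T [ 0.212 -0.304  0.134] w 0.156 q [-0.22  0.52  1.47  0.    1.15  1.2 ]
time_s: 14.25
tool_pos: [0.5822, -0.0534, 0.1265]
tool_rot: [-0.072, 0.703, -0.072, -0.703]
contact_force: [1.3, 1.5, -1.3]
grip_width: 0.158
t 14.25 p [ 0.5822 -0.0534  0.1265] yaw_y -101.74 xaxis [ 0.  0. -1.] F [ 1.34  1.53 -1.28] T [ 0.27  -0.307  0.132] w 0.158 q [-0.22  0.52  1.47  0.    1.15  1.55]
```

```bash
cat > tz.py <<'E'
from h import *
s=get_state(); T=[s["torque"][2]]; 
for _ in range(3): imaging.get_image("wrist"); T.append(get_state()["torque"][2])
print("Tz",np.mean(T).round(3),np.round(T,3),"F",np.round(s["contact_force"],1),"t",round(get_state()["time_s"],2))
E
python3 -m inch '[0,0,0,0,0,-1, 0,0,0,0,0,-1, 0,0,0,0,0,-1, 0,0,0,0,0,-1, 0,0,0,0,0,-1]' >/dev/null; python3 tz.py
python3 -m inch '[0,0,0,0,0,-1, 0,0,0,0,0,-1]' >/dev/null; python3 tz.py
python3 -m inch '[0,0,0,0,0,-1, 0,0,0,0,0,-1]' >/dev/null; python3 tz.py
python3 -m inch '[0,0,0,0,0,-1, 0,0,0,0,0,-1]' >/dev/null; python3 tz.py; python3 st.py
```

```text
Tz -0.012 [ 0.16  -0.035 -0.124 -0.048] F [ 2.7  1.1 -1.7] t 14.9
Tz -0.042 [ 0.154 -0.057 -0.088 -0.177] F [ 0.9  1.7 -2. ] t 15.25
Tz -0.04 [ 0.196 -0.072 -0.146 -0.139] F [ 0.4  1.4 -2.6] t 15.6
Tz -0.044 [ 0.168 -0.095 -0.164 -0.084] F [ 0.2  0.1 -2.1] t 15.95
t 15.95 p [ 0.5817 -0.0538  0.1264] yaw_y -156.3 xaxis [-0.001 -0.    -1.   ] F [-0.75  0.2  -2.88] T [ 0.178  0.018 -0.084] w 0.157 q [-0.22  0.52  1.47 -0.    1.16  2.5 ]
```

```bash
cat > lift.py <<'E'
from h import *
ref=cv2.imread("pics/side0.png"); f=lambda i:cv2.GaussianBlur(i,(0,0),1)[298:352,400:446].astype(np.float32)
p=imaging.get_image("side"); 
mask=((cv2.inRange(cv2.cvtColor(ref,cv2.COLOR_BGR2HSV),(0,120,40),(32,255,255))>0)).astype(np.uint8)*255
mask[:,:]=0; mask[300:352,402:443]=255
o=[]
for ch in(1,2):
    W=np.eye(2,3,dtype=np.float32)
    try: c,W=cv2.findTransformECC(f(ref[:,:,ch]),f(p["pixels"][:,:,ch]),W,cv2.MOTION_TRANSLATION,(3,100,1e-5),None,3)
    except Exception as e: c=-1
    o.append((round(float(W[0,2]),3),round(float(W[1,2]),3),round(c,3)))
u=proj(p,[[.585,-.155,.14],[.585,-.155,.141]]); print("shift",o,"px/mm",(u[1]-u[0]).round(3))
cv2.imwrite("pics/lift_last.png",p["pixels"])
E
python3 lift.py
python3 -m inch '[0,0,0,0,0,-1, 0,0,0,0,0,-1]' >/dev/null; python3 st.py; python3 lift.py;python3 lift.py
```

```text
shift [(0.334, -0.181, 0.867), (0.316, 0.306, 0.777)] px/mm [ 0.057 -0.416]
t 16.2 p [ 0.582  -0.0539  0.1264] yaw_y -166.52 xaxis [-0. -0. -1.] F [ 0.62  0.37 -4.17] T [ 0.122 -0.188  0.106] w 0.159 q [-0.22  0.52  1.47 -0.    1.15  2.68]
shift [(0.329, -0.155, 0.867), (0.34, 0.393, 0.775)] px/mm [ 0.057 -0.416]
shift [(0.322, -0.167, 0.867), (0.325, 0.363, 0.776)] px/mm [ 0.057 -0.416]
```

```bash
python3 -m inch '[0,0,0,0,0,-1, 0,0,0,0,0,-1]' >/dev/null; python3 st.py; python3 -m inch '[0,0,0,0,0,0, 0,0,0,0,0,0, 0,0,0,0,0,0, 0,0,0,0,0,0, 0,0,0,0,0,0]' 1
python3 -m inch '[0,0,0,0,0,1, 0,0,0,0,0,1, 0,0,0,0,0,1, 0,0,0,0,0,1, 0,0,0,0,0,1, 0,0,0,0,0,1, 0,0,0,0,0,1, 0,0,0,0,0,1, 0,0,0,0,0,1, 0,0,0,0,0,1, 0,0,0,0,0,1, 0,0,0,0,0,1, 0,0,0,0,0,1, 0,0,0,0,0,1, 0,0,0,0,0,1, 0,0,0,0,0,1, 0,0,0,0,0,1, 0,0,0,0,0,1]'
python3 -m inch '[0,0,0,0,0,1, 0,0,0,0,0,1, 0,0,0,0,0,1, 0,0,0,0,0,1, 0,0,0,0,0,1, 0,0,0,0,0,1, 0,0,0,0,0,1, 0,0,0,0,0,1, 0,0,0,0,0,1, 0,0,0,0,0,1, 0,0,0,0,0,1, 0,0,0,0,0,1, 0,0,0,0,0,1, 0,0,0,0,0,1, 0,0,0,0,0,1, 0,0,0,0,0,1, 0,0,0,0,0,1, 0,0,0,0,0,1, 0,0,0,0,0,0]'
python3 st.py; python3 lift.py
python3 - <<'E'
from fit import *
w=imaging.get_image("wrist"); m=hsv(w,(0,170,60),(8,255,255))|hsv(w,(174,170,60),(180,255,255))
m=cv2.morphologyEx(m.astype(np.uint8),cv2.MORPH_OPEN,np.ones((5,5))); n,L,s,c=cv2.connectedComponentsWithStats(m); i=1+s[1:,4].argmax()
R=(s[i][0]-20,s[i][1]-20,s[i][0]+s[i][2]+20,min(480,s[i][1]+s[i][3]+20)); print(s[i])
def kn(q): return [box(-28,28,-7,7,149,185)]
print(fit([(w,L==i,R)],kn,[.5825,-.054,-1.5536],[.005,.005,.1]))
g=[.5844,-.109,-1.5536]; cv2.imwrite("pics/w3.png",outline(w["pixels"],w,jack([0,0,0,0]),g,(0,0,640,480),1))
E
```

```text
t 16.5 p [ 0.582  -0.0539  0.1265] yaw_y -176.45 xaxis [-0. -0. -1.] F [ 0.49  0.69 -4.29] T [ 0.051 -0.201  0.146] w 0.16 q [-0.22  0.52  1.47 -0.    1.15  2.86]
time_s: 17.0
tool_pos: [0.5821, -0.0537, 0.1268]
tool_rot: [-0.484, 0.515, -0.484, -0.515]
contact_force: [-0.1, 0.1, 0.0]
grip_width: 0.984
time_s: 18.8
tool_pos: [0.582, -0.0537, 0.1267]
tool_rot: [0.023, 0.707, 0.023, -0.707]
contact_force: [0.7, 0.6, 0.6]
grip_width: 0.996
time_s: 20.7
tool_pos: [0.582, -0.0537, 0.1267]
tool_rot: [0.515, 0.484, 0.515, -0.484]
contact_force: [-0.4, 0.2, 0.0]
grip_width: 1.002
t 20.7 p [ 0.582  -0.0537  0.1267] yaw_y 3.53 xaxis [ 0. -0. -1.] F [-0.39  0.16  0.04] T [-0.005 -0.021 -0.029] w 1.002 q [-0.22  0.52  1.47 -0.    1.15 -0.28]
shift [(-0.162, 0.201, 0.825), (-0.121, 0.802, 0.677)] px/mm [ 0.057 -0.416]
[ 296  238   39  156 5641]
(array([ 0.58204773, -0.05362692, -1.50954532]), np.float64(0.13432320441988954))
```

```bash
python3 -m inch '[0,0,0,0,0,0, 0,0,0,0,0,0, 0,0,0,0,0,0, 0,0,0,0,0,0, 0,0,0,0,0,0, 0,0,0,0,0,0, 0,0,0,0,0,0]' -1 30 >/dev/null; python3 st.py
python3 -m inch '[0,0,0,0,0,-0.5, 0,0,0,0,0,-0.5, 0,0,0,0,0,-0.5]' >/dev/null; python3 st.py; python3 lift.py
python3 -m inch '[0,0,0,0,0,-0.5, 0,0,0,0,0,-0.5, 0,0,0,0,0,-0.5]' >/dev/null; python3 st.py; python3 lift.py
python3 -m inch '[0,0,0,0,0,-0.5, 0,0,0,0,0,-0.5, 0,0,0,0,0,-0.5]' >/dev/null; python3 st.py; python3 lift.py
```

```text
t 21.5 p [ 0.582  -0.0537  0.1267] yaw_y 3.44 xaxis [ 0.  0. -1.] F [-0.63  0.4   0.84] T [ 0.05   0.071 -0.059] w 0.155 q [-0.22  0.52  1.47  0.    1.15 -0.28]
t 21.8 p [ 0.582  -0.0537  0.1267] yaw_y -4.13 xaxis [ 0. -0. -1.] F [ 0.31 -0.6   0.58] T [-0.006  0.037  0.118] w 0.158 q [-0.22  0.52  1.47 -0.    1.15 -0.15]
shift [(0.289, -0.164, 0.864), (0.348, 0.42, 0.804)] px/mm [ 0.057 -0.416]
t 22.15 p [ 0.5821 -0.0537  0.1267] yaw_y -11.58 xaxis [ 0. -0. -1.] F [-0.38  0.47  1.41] T [-0.014  0.027  0.086] w 0.155 q [-0.22  0.52  1.47 -0.    1.15 -0.02]
shift [(0.274, -0.151, 0.863), (0.35, 0.419, 0.825)] px/mm [ 0.057 -0.416]
t 22.5 p [ 0.5821 -0.0537  0.1267] yaw_y -19.05 xaxis [ 0. -0. -1.] F [ 0.34 -0.63  0.45] T [-0.026 -0.023  0.2  ] w 0.158 q [-0.22  0.52  1.47 -0.    1.15  0.11]
shift [(0.297, -0.125, 0.862), (0.344, 0.406, 0.834)] px/mm [ 0.057 -0.416]
```

```bash
python3 -m inch '[0,0,0,0,0,-0.5, 0,0,0,0,0,-0.5]' >/dev/null; python3 st.py; python3 -m inch '[0,0,0,0,0,-0.5]' >/dev/null; python3 st.py;python3 lift.py
python3 -m inch '[0,0,0,0,0,-0.5, 0,0,0,0,0,-0.5]' >/dev/null; python3 st.py;python3 -m inch '[0,0,0,0,0,-0.5]' >/dev/null; python3 st.py; python3 lift.py
```

```text
t 22.75 p [ 0.5822 -0.0537  0.1267] yaw_y -24.01 xaxis [ 0. -0. -1.] F [ 0.05 -0.26  0.55] T [-0.003 -0.009  0.139] w 0.16 q [-0.22  0.52  1.47 -0.    1.15  0.2 ]
t 22.85 p [ 0.5822 -0.0537  0.1267] yaw_y -26.52 xaxis [ 0. -0. -1.] F [ 0.37 -0.41 -0.68] T [-0.005 -0.047  0.113] w 0.157 q [-0.22  0.52  1.47 -0.    1.15  0.24]
shift [(0.276, -0.095, 0.865), (0.307, 0.384, 0.836)] px/mm [ 0.057 -0.416]
t 23.1 p [ 0.5822 -0.0538  0.1267] yaw_y -31.48 xaxis [ 0.001 -0.    -1.   ] F [-0.98 -1.07  1.31] T [-0.037 -0.109  0.168] w 0.162 q [-0.22  0.52  1.47 -0.    1.15  0.33]
t 23.2 p [ 0.5823 -0.0538  0.1267] yaw_y -33.99 xaxis [ 0.001 -0.    -1.   ] F [ 0.39 -0.4   0.85] T [-0.016 -0.114  0.224] w 0.157 q [-0.22  0.52  1.47 -0.    1.15  0.37]
shift [(0.3, -0.305, 0.858), (0.409, 0.177, 0.833)] px/mm [ 0.057 -0.416]
```

```bash
python3 lift.py; python3 -m inch '[0,0,0,0,0,-0.5]' >/dev/null; python3 st.py; python3 -m inch '[0,0,0,0,0,-0.5]' >/dev/null; python3 st.py; python3 lift.py
```

```text
shift [(0.326, -0.318, 0.857), (0.414, 0.194, 0.833)] px/mm [ 0.057 -0.416]
t 23.4 p [ 0.5822 -0.0538  0.1267] yaw_y -36.41 xaxis [ 0.001 -0.    -1.   ] F [0.17 0.28 0.12] T [-0.077 -0.094  0.142] w 0.16 q [-0.22  0.52  1.47 -0.    1.15  0.41]
t 23.5 p [ 0.5823 -0.0538  0.1267] yaw_y -38.97 xaxis [ 0.001 -0.    -1.   ] F [ 0.78 -0.86  0.63] T [-0.03  -0.158  0.209] w 0.155 q [-0.22  0.52  1.47 -0.    1.15  0.46]
shift [(0.3, -0.505, 0.853), (0.385, 0.038, 0.835)] px/mm [ 0.057 -0.416]
```

```bash
python3 -m inch '[0,0,0,0,0,0, 0,0,0,0,0,0, 0,0,0,0,0,0, 0,0,0,0,0,0, 0,0,0,0,0,0, 0,0,0.5,0,0,0, 0,0,1,0,0,0, 0,0,1,0,0,0, 0,0,1,0,0,0, 0,0,0,0,0,0, 0,0,0,0,0,0]' 1; python3 lift.py; python3 - <<'E'
from fit import *
w=imaging.get_image("wrist"); p=imaging.get_image("side")
g=[.5844-.001,-.109,-1.5536]; f=jack([0,0,0,3.8])
c=proj(p,[g[0],g[1],.06])[0].astype(int); roi=(c[0]-60,c[1]-75,c[0]+60,c[1]+75)
a=cv2.resize(outline(p["pixels"],p,f,g,roi,4),(400,500)); b=cv2.resize(outline(w["pixels"],w,f,g,(0,0,640,480),1),(400,300))
im=np.zeros((500,800,3),np.uint8); im[:,:400]=a; im[:300,400:]=b; cv2.imwrite("pics/u3.png",im)
E
```

```text
time_s: 24.65
tool_pos: [0.5821, -0.0537, 0.2319]
tool_rot: [0.304, 0.639, 0.304, -0.638]
contact_force: [0.1, 0.3, -1.3]
grip_width: 1.002
shift [(0.28, -0.511, 0.863), (0.397, 0.05, 0.836)] px/mm [ 0.057 -0.416]
```

View pics/u3.png

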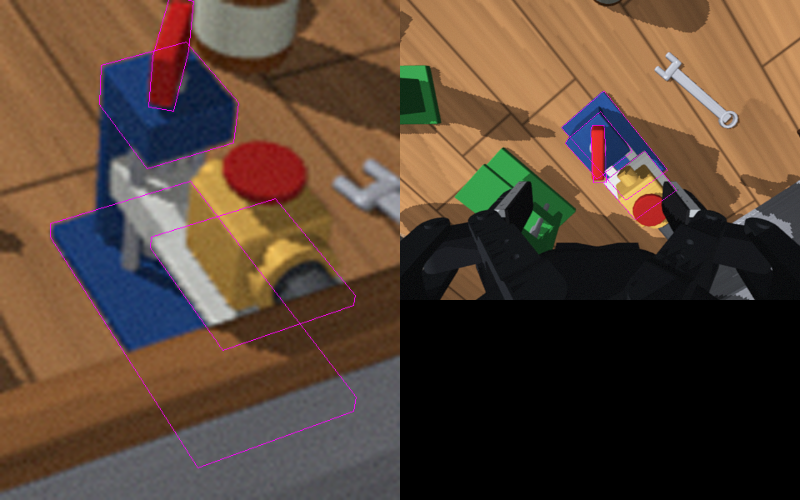

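```bash
python3 -c "
from rig import bot; print(bot.job_done())"
```

```text
the job is handed in; nothing more can be done
None
```

I stood the blue screw jack under the valve, let go of it, and turned its knob clockwise until the platform bore on the valve's underside. I then opened the gripper, raised it clear and handed the job in at about 25 s of the 72 s allowed. `job_done` gives no verdict, so the final contact force is inferred, not measured.

- **Centring:** the last overlay matches a jack with its platform centre near (0.584, -0.154). I fitted the valve's centre at about (0.585, -0.154), good to a few millimetres, so the 18 mm limit should hold easily. The jack looked upright after I let go.
- **Touch:** the knob turned about 3.8 rad. Knob torque rose from about 0.14 to about 0.21 N m but was noisy. The side view showed the valve rising in step with the last turns, to a total of about 0.9 mm. By the given lift figures that is about 11 N, inside the 0.5–14 N band. It is slightly past first touch, and the lift had not changed after I let go.
- **Bystanders:** the robot never went near the jar, tin, wrench or block. I did not re-measure their positions at the end.
- **What went wrong:** the fingertips were about 26 mm higher than the stated tool point. The first grip therefore closed on the knob instead of the head and turned it back to about 0. I measured the offset in the side image, regripped lower, and the jack itself was not displaced.
- **Disagreement:** my box fit put the underside at about 95 mm, while touch put it at about 92–93 mm. I trusted the touch.

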